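Close a shielding wall with a second course in running bond

TASK

Lay the second course of the little shielding wall in running bond: the full-length brick from the sloping stand centred over the joint between the two bricks of the first course, and one half brick at each end of it, so that the upright joints are pushed closed and the faces and ends are flush with the course below. Set the bricks down, do not let them fall, and leave the tube rack, the jar and the brush where they are.

Things in the scene. Friction and masses are not known exactly. Their poses are not given: they have to be found in the camera images.
- wall: Wall foot, fixed to the bench, left or right of the stand: a steel plate 90 x 270 x 8 mm with the first course on it, two off-white bricks (each 120 long x 50 wide x 45 high mm) fixed end to end. Origin on the bench under the middle; own y along the wall (bricks from -120 to +120 mm), x across it (faces at +-25 mm), z up. The course's top is 53 mm above the bench.
- joint_top (a point): Middle of the wall's first course on its top face, 53 mm above the bench: the upright joint between its two bricks lies here. Axes as the wall's (y along the wall, z up). The full brick belongs with the centre of its underside here; the half bricks with theirs 90 mm from it along the wall, one on each side.
- stand: Dark steel stand fixed to the bench, 360 (own y) x 90 mm (x); its top slopes 25 degrees, low at -x (towards the robot). The bricks lie on it in any order, centres 95 to 120 mm apart, lengths along y, against a lip on the low side, 8 mm high square to the slope, 4 mm thick; above it their long faces are free. Origin on the bench under the middle; there the slope is 55 mm high, under the bricks' centre line.
- full_brick: Full brick: plain off-white polyethylene block, 120 long x 50 wide x 45 high mm, about 0.26 kg, loose: a sideways push slides it on the course. Origin at the centre of its underside; own y along the 120 mm length, x across the 50 mm width, z up through its top. At the start it lies on the slope, so its z leans 25 degrees from vertical towards the stand's low side and its x points up the slope.
- half_brick_1: Half brick: plain off-white polyethylene block, 60 long x 50 wide x 45 high mm, about 0.13 kg. Origin at the centre of its underside; own y along the 60 mm length, x across the 50 mm width, z up through its top. Starts on the sloping stand like the full brick, and looks the same as the other half brick.
- half_brick_2: Half brick: plain off-white polyethylene block, 60 long x 50 wide x 45 high mm, about 0.13 kg. Origin at the centre of its underside; own y along the 60 mm length, x across the 50 mm width, z up through its top. Starts on the sloping stand like the full brick, and looks the same as the other half brick.
- tube_rack: Bystander: white plastic tube rack, 70 x 116 mm, 66 mm high, loose. Origin at the centre of its underside.
- reagent_jar: Bystander: white plastic jar with grey lid, 70 mm across, 90 mm high, loose. Origin at the centre of its underside.
- bench_brush: Bystander: small brush lying flat, loose, along its own x. Origin under its middle.
Not all that is in view belongs to the job. What is shaped like the full_brick but purple is not meant.

How it is judged (in metres and radians):
At the end, for the whole second after the job is handed in: Full brick flat on the first course, centred on its joint within 8 mm along and across; a half brick flat at each end, centre 80 to 102 mm from that joint along the wall and within 8 mm across, open joints at most 6 mm; all parallel to the wall within 5 degrees, at rest (x of full_brick in the frame of joint_top between -0.008 and 0.008 m and y of full_brick in the frame of joint_top between -0.008 and 0.008 m and z of full_brick in the frame of joint_top between -0.004 and 0.004 m and angle between the y axis of full_brick and the y axis of joint_top, either way round below 0.09 rad and angle between the z axis of full_brick and the z axis of joint_top, either way round below 0.06 rad and linear speed of full_brick below 0.02 m/s and ((x of half_brick_1 in the frame of joint_top between -0.008 and 0.008 m and y of half_brick_1 in the frame of joint_top between 0.08 and 0.102 m and z of half_brick_1 in the frame of joint_top between -0.004 and 0.004 m and angle between the y axis of each of half_brick_1, half_brick_2 and the y axis of joint_top, either way round below 0.09 rad and angle between the z axis of each of half_brick_1, half_brick_2 and the z axis of joint_top, either way round below 0.06 rad and linear speed of each of half_brick_1, half_brick_2 below 0.02 m/s and x of half_brick_2 in the frame of joint_top between -0.008 and 0.008 m and y of half_brick_2 in the frame of joint_top between -0.102 and -0.08 m and z of half_brick_2 in the frame of joint_top between -0.004 and 0.004 m and ((y of half_brick_1 in the frame of full_brick between 0.084 and 0.096 m and y of half_brick_2 in the frame of full_brick between -0.096 and -0.084 m) or (y of half_brick_1 in the frame of full_brick between -0.096 and -0.084 m and y of half_brick_2 in the frame of full_brick between 0.084 and 0.096 m))) or (x of half_brick_2 in the frame of joint_top between -0.008 and 0.008 m and y of half_brick_2 in the frame of joint_top between 0.08 and 0.102 m and z of half_brick_2 in the frame of joint_top between -0.004 and 0.004 m and angle between the y axis of each of half_brick_2, half_brick_1 and the y axis of joint_top, either way round below 0.09 rad and angle between the z axis of each of half_brick_2, half_brick_1 and the z axis of joint_top, either way round below 0.06 rad and linear speed of each of half_brick_2, half_brick_1 below 0.02 m/s and x of half_brick_1 in the frame of joint_top between -0.008 and 0.008 m and y of half_brick_1 in the frame of joint_top between -0.102 and -0.08 m and z of half_brick_1 in the frame of joint_top between -0.004 and 0.004 m and ((y of half_brick_2 in the frame of full_brick between 0.084 and 0.096 m and y of half_brick_1 in the frame of full_brick between -0.096 and -0.084 m) or (y of half_brick_2 in the frame of full_brick between -0.096 and -0.084 m and y of half_brick_1 in the frame of full_brick between 0.084 and 0.096 m))))); the robot touches nothing.
It fails at once if a bystander (tube rack, jar or brush) is shifted by more than 30 mm (distance of any of tube_rack, reagent_jar, bench_brush from where it was at the start of the episode above 0.03 m).
It fails at once if a brick falls freely (faster than 0.7 m/s with the fingers not on it) ((linear speed of full_brick above 0.7 m/s and contact force between the fingers and full_brick below 0.1 N) or (linear speed of half_brick_1 above 0.7 m/s and contact force between the fingers and half_brick_1 below 0.1 N) or (linear speed of half_brick_2 above 0.7 m/s and contact force between the fingers and half_brick_2 below 0.1 N)).
It also fails if it takes over 72 s, if anything falls off the work surface, if the arm or the gripper's body presses on something with over 40 N, if the wrist force passes 120 N, or if a joint passes its speed limit or range.

ROBOT

A 7-joint arm with a two-finger parallel gripper is mounted at the origin on the work surface. World frame = base frame: x ahead of the robot, y to its left, z up, the work surface at z = 0. Lengths are in m, angles in degrees, forces in N, time in s.
With the tool pointing down it reaches from about 0.425 to 0.875 m from the base axis. Payload 4.7 kg.
Tool frame: the origin (TCP) lies at the very end of the fingers, on their centre line; the grasp point (between the pads) lies 19 mm behind it; y points along the fingers, z is the direction in which the jaws open and shut, and the axes are right-handed (so a half turn about y gives the same grasp; the last joint's range is limited). The gripper opens to 87 mm and grips with 3 to 60 N. Pads are 19 mm wide; open, the fingers measure 117 mm over their backs; the gripper's body (75 mm by 190 mm) begins 51 mm behind the grasp point.
Start: joints at [71.396, 18.392, -4.016, 83.108, 1.295, 78.541, -3.26], TCP at [0.216, -0.613, 0.223] pointing down, gripper open.
Joint ranges: [-163.93, 163.93], [-17.29, 119.83], [-79.2, 71.16], [3.27, 140.29], [-89.18, 269.18], [5.43, 117.66], [-154.24, 154.24]. Speed limits (degrees/s): [147.25, 147.25, 180, 180, 180, 180, 180].

INTERFACE

Orientations are given as [roll, pitch, yaw] about the fixed x, y, z axes, in that order (R = Rz(yaw) Ry(pitch) Rx(roll)).
In Python, from cell import env gives the robot as it stands.
- The arm moves only by the shell command python3 -m pendant 'ROWS' [FORCE]. ROWS is JSON, one flat list of numbers, 7 for each row, row after row: the shift along the world's x, y, z in units of 40 mm (1.0 is 40 mm), then the turn, a rotation vector about the world's x, y, z in units of 10 degrees (1.0 is 10 degrees), then the finger opening in mm, from 0 to 87. In form: [x, y, z, wx, wy, wz, jaw, x, y, z, wx, wy, wz, jaw, ...]. A call has 1 to 10 rows; each row shifts and turns the commanded pose from where the row before left it; what a row does not reach is not made up. A row lasts 1/8 s, in which the tool goes at most 62.5 mm and 10.7 degrees, less where a joint would pass 70% of its speed; a pose out of reach is approached as far as the arm can. A call is refused whole if a number of a shift passes 1 or a number of a turn 1, either way. A call with a gripper value outside its range is refused whole. The fingers move at their own pace and stop on an object; FORCE is the grip in N (left out, the last holds). Time passes only in rows, so rows that do not move let the fingers close. It gives the time, the measured TCP pose, the force and the opening at its end, in the units of the state.
- env.get_obs(): the state, without advancing time (a new reading comes with each control period).
- env.read_camera(name): name is "scene" or "top" or "wrist"; returns a dict with "image" (400x640x3 uint8, red, green, blue), "fx", "fy", "cx", "cy" (pixels), "k1" (the pictures are not rectified: a ray, as slopes to the right and down, at radius r is drawn at 1 + k1 r^2 times it, then the intrinsics apply), "cam_to_world" (4x4, takes a point from camera to world coordinates). Camera axes: x right, y up, looking along -z (the intrinsics and any distortion apply to the point x, -y, -z); pixel columns grow to the right and rows downward; lengths in m; the calibration is good to about 2 mm. A picture is of the moment at which its call begins. There is no depth.
- env.sign_off(): hands the job in, once; it reports no verdict.
The state is a dict: "time_s": time; "qpos": joint angles; "joint_velocities": joint speeds; "effort": joint torques, N m; "tool_pos": TCP position; "tool_rot": TCP orientation; "force": force on the tool from outside, world axes, zero at the start; "wrist_torque": the same for the moment, N m; "grip_width": finger opening in m.
Only numpy, scipy, OpenCV 4.12 (cv2) and the standard library are available. Lean on these libraries where they do the work, as an engineer would, in place of code of your own. Each camera call takes 0.05 s, during which the arm holds its last target.

## Working session

There is one attempt and no reset: what is moved stays moved. The work goes in short steps, Python scripts to look and compute and a shell command to move; the robot and the scene stay as the last step left them, time stands still between calls to the robot, and variables do not carry over. Pictures are saved under pics/ and viewed, and the job is handed in when it is done.

```bash
mkdir -p pics; ls; cat > h.py <<'E'
import numpy as np, cv2
from cell import env
from scipy.spatial.transform import Rotation as R
def K(c): return np.array([[c['fx'],0,c['cx']],[0,c['fy'],c['cy']],[0,0,1.]])
def dist(xy,k1):
    r2=(xy**2).sum(-1,keepdims=True); return xy*(1+k1*r2)
def proj(c,P):
    P=np.atleast_2d(P); T=np.linalg.inv(c['cam_to_world']); q=P@T[:3,:3].T+T[:3,3]
    xy=np.stack([q[:,0]/-q[:,2],-q[:,1]/-q[:,2]],-1); xy=dist(xy,c['k1'])
    return xy*[c['fx'],c['fy']]+[c['cx'],c['cy']]
def ray(c,uv):
    uv=np.atleast_2d(np.array(uv,float)); d=(uv-[c['cx'],c['cy']])/[c['fx'],c['fy']]
    xy=d.copy()
    for _ in range(30): xy=d/(1+c['k1']*(xy**2).sum(-1,keepdims=True))
    v=np.c_[xy[:,0],-xy[:,1],-np.ones(len(xy))]
    T=np.array(c['cam_to_world']); return T[:3,3], v@T[:3,:3].T
def onz(c,uv,z):
    o,v=ray(c,uv); return o+v*((z-o[2])/v[:,2])[:,None]
def save(c,n,crop=None,s=1):
    im=c['image'][:,:,::-1]
    if crop: u0,v0,u1,v1=crop; im=im[v0:v1,u0:u1]
    im=cv2.resize(np.ascontiguousarray(im),None,fx=s,fy=s,interpolation=cv2.INTER_CUBIC); cv2.imwrite('pics/'+n,im)
E
python3 - <<'E'
from h import *
import pickle
for n in ['scene','top','wrist']:
    c=env.read_camera(n); save(c,n+'0.png'); pickle.dump(c,open(n+'0.pkl','wb'))
    print(n,c['fx'],c['k1'],np.round(c['cam_to_world'],3).tolist())
print(env.get_obs())
E
```

```text
pics
scene 513.8885958068298 -0.1365742535926156 [[-0.109, -0.728, 0.676, 1.495], [0.994, -0.086, 0.068, 0.002], [0.008, 0.68, 0.733, 1.082], [0.0, 0.0, 0.0, 1.0]]
top 384.6957882313879 0.025221843614169532 [[0.026, 0.989, -0.148, 0.407], [-1.0, 0.026, -0.006, -0.104], [-0.002, 0.148, 0.989, 1.036], [0.0, 0.0, 0.0, 1.0]]
wrist 299.1534815939086 -0.0565144334027625 [[0.333, 0.909, 0.251, 0.284], [-0.943, 0.322, 0.088, -0.588], [-0.001, -0.266, 0.964, 0.384], [0.0, 0.0, 0.0, 1.0]]
{'time_s': 0.15, 'qpos': array([71.39650736, 18.42994696, -4.01606568, 83.15738682,  1.29665791,
       78.54371543, -3.25974747]), 'joint_velocities': array([-0.02935254, -0.09435796, -0.05897561, -0.20709946, -0.02931796,
       -0.00590301, -0.0411815 ]), 'effort': array([-3.03231773e-04, -4.91795647e+01, -4.04813094e-01, -3.12878394e+01,
       -6.39418163e-02,  4.04564571e-02,  1.06752091e-04]), 'tool_pos': array([ 0.21583551, -0.61266912,  0.22171837]), 'tool_rot': array([-9.00857354e+01, -6.59446019e-03, -1.60586051e+02]), 'force': array([ 0.01207543, -0.20163593, -0.03834761]), 'wrist_torque': array([-0.03797031, -0.07221621,  0.00256931]), 'grip_width': 0.08681781624445314}
```

View pics/scene0.png

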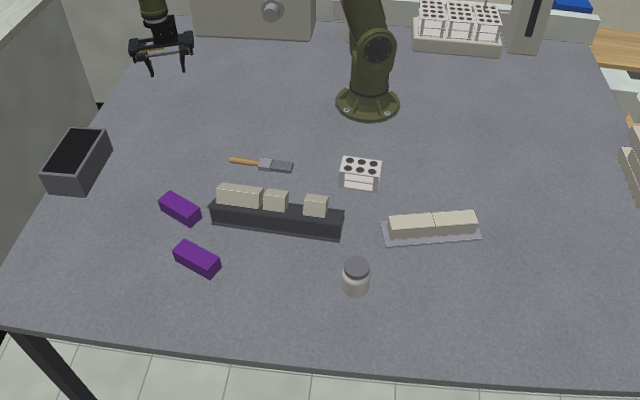

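View pics/top0.png

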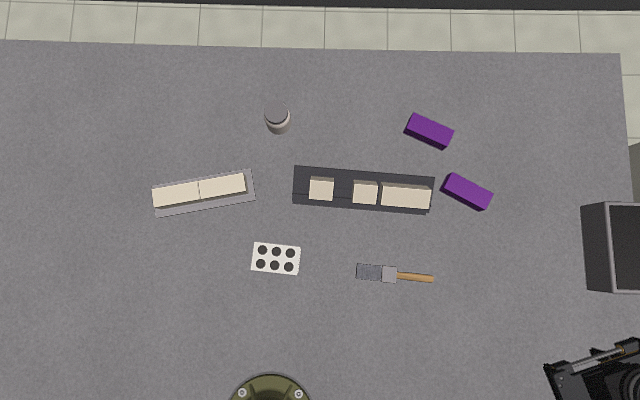

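View pics/wrist0.png

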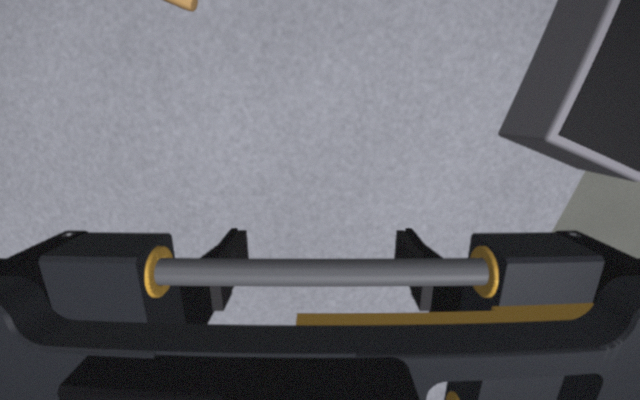

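The top picture shows what could be confused. The loose off-white bricks are on the stand: the full one at top px (406,196), the halves at (321,188) and (365,192). Other candidates are the fixed course at (176,194)/(222,185), the purple decoys at (429,131)/(467,191) and the white tube rack at (276,258). I choose the three on the stand and check them in a close crop.

```bash
python3 - <<'E'
from h import *
import pickle
t=pickle.load(open('top0.pkl','rb')); s=pickle.load(open('scene0.pkl','rb'))
save(t,'t_st.png',(285,155,445,225),5); save(t,'t_wall.png',(140,160,265,225),6)
save(s,'s_st.png',(200,170,360,245),5); save(s,'s_wall.png',(370,200,490,250),6)
E
```

```text
(no output)
```

View pics/t_st.png

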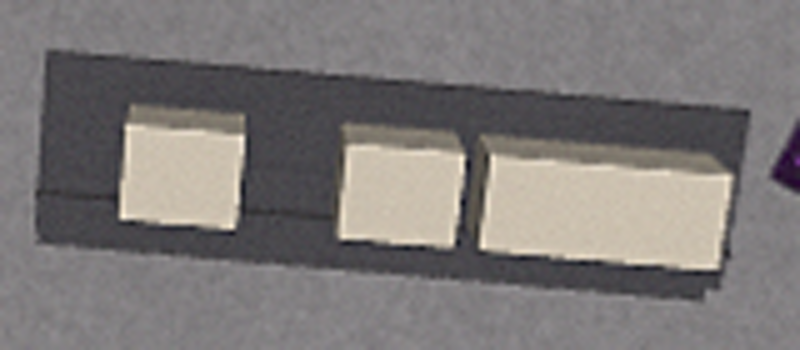

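View pics/t_wall.png

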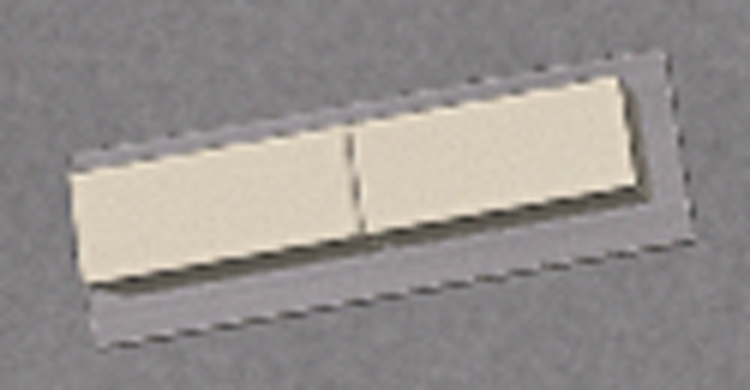

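View pics/s_st.png

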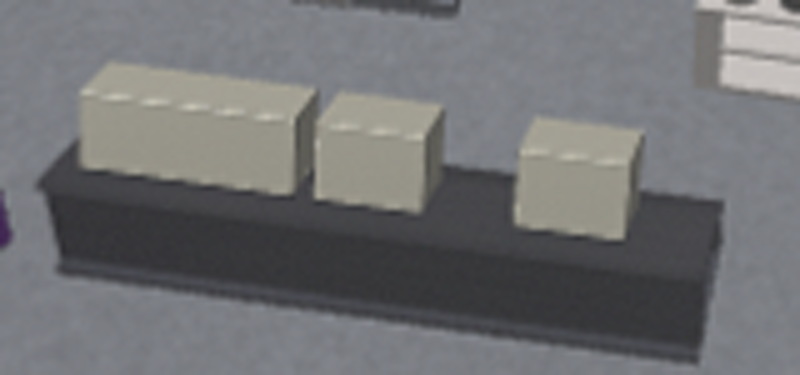

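View pics/s_wall.png

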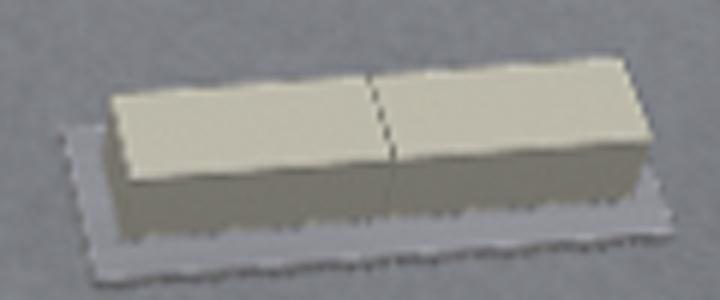

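```bash
cat > fit.py <<'E'
from h import *
import pickle
from scipy.optimize import least_squares
t=pickle.load(open('top0.pkl','rb')); s=pickle.load(open('scene0.pkl','rb'))
def px(L,u0,v0,sc): return (np.array(L)+.5)/sc-.5+[u0,v0]
W={'t':(t,px([(72,174),(618,77),(637,185),(88,284),(348,130),(362,233)],140,160,6),
   np.array([(25,120,53),(25,-120,53),(-25,-120,53),(-25,120,53),(25,0,53),(-25,0,53)])/1e3),
 's':(s,px([(110,95),(622,58),(652,138),(130,180),(370,77),(393,158)],370,200,6),
   np.array([(-25,-120,53),(-25,120,53),(25,120,53),(25,-120,53),(-25,0,53),(25,0,53)])/1e3)}
def wr(p,ks):
    o=[]
    for k in ks:
        c,uv,m=W[k]; P=m@R.from_euler('z',p[2]).as_matrix().T+[p[0],p[1],0]; o.append((proj(c,P)-uv).ravel())
    return np.concatenate(o)
for ks in ['t','s','ts']:
    r=least_squares(wr,[.55,.2,.1],args=(ks,)); print('wall',ks,r.x[:2].round(4),np.degrees(r.x[2]).round(2),'rms',np.sqrt((r.fun**2).mean()).round(2))
def br(L): 
    h=L/2; return {'t':np.array([(25,h,45),(25,-h,45),(-25,-h,45),(-25,h,45)])/1e3,
     's':np.array([(25,-h,45),(25,h,45),(-25,h,45),(-25,-h,45),(25,-h,0),(25,h,0)])/1e3}
B={'full':(120,[(487,152),(733,173),(722,270),(480,250)],[(82,93),(298,117),(318,90),(110,63),(80,168),(295,192)]),
 'B':(60,[(345,142),(466,152),(458,247),(338,239)],[(318,125),(425,140),(443,107),(337,93),(316,198),(420,212)]),
 'A':(60,[(126,122),(245,132),(240,230),(120,219)],[(523,150),(630,163),(642,130),(535,118),(516,227),(624,240)])}
def sr(p,ks):
    o=[]
    M=(R.from_euler('z',p[2])*R.from_euler('y',-25,degrees=True)).as_matrix()
    for i,(n,(L,a,b)) in enumerate(B.items()):
        org=np.array([p[0]-np.sin(p[2])*p[3+i],p[1]+np.cos(p[2])*p[3+i],.055])
        for k in ks:
            c,uv=(t,px(a,285,155,5)) if k=='t' else (s,px(b,200,170,5))
            o.append((proj(c,br(L)[k]@M.T+org)-uv).ravel())
    return np.concatenate(o)
for ks in ['t','s','ts']:
    f=lambda q:np.r_[sr(np.r_[q[:2],q[2:]],ks),(q[3]-q[3])]
    r=least_squares(lambda q:sr(np.r_[q[0],q[1],q[2:]],ks),[.55,-.2,-.1,-.1,0,.1],x_scale=.1,loss='linear') if 0 else least_squares(lambda q:sr(np.r_[q[0],-.25,q[1:]],ks),[.55,-.1,-.1,0,.1])
    q=r.x; print('stand',ks,'yaw',np.degrees(q[1]).round(2),'rms',np.sqrt((r.fun**2).mean()).round(2))
    for i,n in enumerate(B): print('  ',n,(q[0]-np.sin(q[1])*q[2+i]).round(4),(-.25+np.cos(q[1])*q[2+i]).round(4))
E
python3 fit.py
```

```text
wall t [0.5694 0.2014] 11.94 rms 0.5
wall s [0.5691 0.2022] 12.11 rms 0.25
wall ts [0.5693 0.2018] 12.0 rms 0.41
stand t yaw -3.25 rms 0.32
   full 0.5764 -0.3248
   B 0.5821 -0.2244
   A 0.5882 -0.1158
stand s yaw -3.26 rms 0.51
   full 0.5735 -0.3234
   B 0.5792 -0.2237
   A 0.5854 -0.1145
stand ts yaw -3.23 rms 0.58
   full 0.5752 -0.3239
   B 0.5808 -0.2239
   A 0.587 -0.115
```

```bash
cat > tgt.py <<'E'
from h import *
import sys
WY=12.0; WP=np.array([.5693,.2018,.053]); SY=-3.23
O={'full':(.5752,-.3239),'B':(.5808,-.2239),'A':(.5870,-.115)}
def frame(z,x):
    Y=-z; Z=x; X=np.cross(Y,Z); return np.c_[X,Y,Z]
def stand(n,h,dx=0,dy=0):
    M=(R.from_euler('z',SY,degrees=True)*R.from_euler('y',-25,degrees=True)).as_matrix()
    p=np.array([*O[n],.055])+M[:,2]*h+M[:,0]*dx+M[:,1]*dy
    return p,frame(M[:,2],M[:,0])
def wall(y,h,dx=0):
    M=R.from_euler('z',WY,degrees=True).as_matrix()
    return WP+M@[dx,y,h],frame(M[:,2],M[:,0])
def todo(T):
    o=env.get_obs(); p,Q=T
    C=R.from_euler('xyz',o['tool_rot'],degrees=True)
    d=(np.array(p)-o['tool_pos'])
    rv=np.degrees((R.from_matrix(Q)*C.inv()).as_rotvec())/10
    print('t',round(o['time_s'],2),'tcp',o['tool_pos'].round(4),'target',np.round(p,4),'F',o['force'].round(1),'grip',round(o['grip_width']*1e3,1))
    print('SHIFT',(d/.04).round(3),'TURN',rv.round(3))
E
python3 - <<'E'
from tgt import *
import pickle
t=pickle.load(open('top0.pkl','rb'))
print('rack',onz(t,[(254,242),(300,247),(298,274),(252,269)],.066).round(3).tolist())
print('jar',onz(t,[(276,114)],.09).round(3), 'brush',onz(t,[(357,271),(433,279)],.015).round(3).tolist())
todo(stand('full',.115)); print(R.from_euler('xyz',env.get_obs()['tool_rot'],degrees=True).as_matrix().round(2))
E
```

```text
rack [[0.438, 0.05, 0.066], [0.428, -0.066, 0.066], [0.362, -0.063, 0.066], [0.371, 0.052, 0.066]]
jar [[0.765 0.006 0.09 ]] brush [[0.371, -0.214, 0.015], [0.357, -0.411, 0.015]]
t 0.15 tcp [ 0.2158 -0.6127  0.2217] target [ 0.5267 -0.3212  0.1592] F [ 0.  -0.2 -0. ] grip 86.8
SHIFT [ 7.771  7.288 -1.562] TURN [-1.595 -2.125  6.623]
[[-0.94 -0.    0.33]
 [-0.33  0.   -0.94]
 [ 0.   -1.   -0.  ]]
```

```bash
python3 -m pendant '[0.75,0.7,0,-0.16,-0.2125,0.662,87, 0.75,0.7,0,-0.16,-0.2125,0.662,87, 0.75,0.7,0,-0.16,-0.2125,0.662,87, 0.75,0.7,0,-0.16,-0.2125,0.662,87, 0.75,0.7,0,-0.16,-0.2125,0.662,87, 0.75,0.7,0,-0.16,-0.2125,0.662,87, 0.75,0.7,0,-0.16,-0.2125,0.662,87, 0.75,0.7,0,-0.16,-0.2125,0.662,87, 0.75,0.7,0,-0.16,-0.2125,0.662,87, 0.75,0.7,0,-0.16,-0.2125,0.662,87]' 25; python3 -c "
from tgt import *
todo(stand('full',.115))"
```

```text
time_s: 1.4
tool_pos: [0.5166, -0.3319, 0.2224]
tool_rot: [-64.8, -0.1, -93.0]
force: [0.4, -0.2, -0.3]
grip_width: 0.0869
t 1.4 tcp [ 0.5166 -0.3319  0.2224] target [ 0.5267 -0.3212  0.1592] F [ 0.4 -0.2 -0.3] grip 86.9
SHIFT [ 0.251  0.268 -1.579] TURN [ 0.009  0.016 -0.019]
```

```bash
python3 -m pendant '[0.12,0.13,-0.8,0,0,0,87, 0.12,0.13,-0.78,0,0,0,87, 0,0,0,0,0,0,87]' ; python3 -c "
from tgt import *
todo(stand('full',.115)); c=env.read_camera('wrist'); save(c,'w1.png'); M=stand('full',0)
import numpy as np
M=(R.from_euler('z',SY,degrees=True)*R.from_euler('y',-25,degrees=True)).as_matrix()
P=np.array([(25,60,45),(25,-60,45),(-25,-60,45),(-25,60,45)])/1e3@M.T+[.5752,-.3239,.055]
print(proj(c,P).round(0).tolist())"
```

```text
time_s: 1.78
tool_pos: [0.5242, -0.3205, 0.1563]
tool_rot: [-65.1, 0.2, -93.2]
force: [0.3, 0.1, 0.2]
grip_width: 0.0872
t 1.77 tcp [ 0.5242 -0.3205  0.1563] target [ 0.5267 -0.3212  0.1592] F [0.3 0.1 0.2] grip 87.2
SHIFT [ 0.063 -0.016  0.074] TURN [-0.021 -0.014 -0.006]
[[359.0, 137.0], [355.0, 278.0], [297.0, 278.0], [294.0, 137.0]]
```

View pics/w1.png

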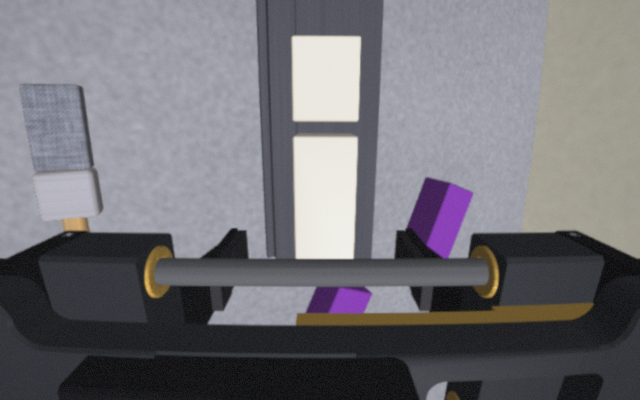

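The wrist view shows the full off-white brick's near-half corners at px (294,137)/(357,137); my fit predicts (294,137)/(359,137). The purple blocks at (440,215) and (340,300) are clear of the fingers. Descending.

```bash
python3 -c "
from tgt import *
todo(stand('full',.040));todo(stand('full',.015))"
```

```text
t 1.82 tcp [ 0.5251 -0.3221  0.1585] target [ 0.5583 -0.3229  0.0913] F [-0.6 -0.6 -0.1] grip 86.9
SHIFT [ 0.831 -0.022 -1.682] TURN [-0.006  0.003  0.001]
t 1.82 tcp [ 0.5251 -0.3221  0.1585] target [ 0.5689 -0.3235  0.0686] F [-0.6 -0.6 -0.1] grip 86.9
SHIFT [ 1.094 -0.037 -2.249] TURN [-0.006  0.003  0.001]
```

```bash
python3 -m pendant '[0.277,-0.007,-0.56,0,0,0,87, 0.277,-0.007,-0.56,0,0,0,87, 0.277,-0.007,-0.56,0,0,0,87, 0.132,0,-0.283,0,0,0,87, 0.131,0,-0.283,0,0,0,87, 0,0,0,0,0,0,87]' ; python3 -c "
from tgt import *
todo(stand('full',.015))"
```

```text
time_s: 2.58
tool_pos: [0.5694, -0.3235, 0.0693]
tool_rot: [-64.9, -0.0, -93.3]
force: [-0.5, 0.4, 0.1]
grip_width: 0.0869
t 2.58 tcp [ 0.5694 -0.3235  0.0693] target [ 0.5689 -0.3235  0.0686] F [-0.5  0.4  0.1] grip 86.9
SHIFT [-0.013 -0.001 -0.018] TURN [0.001 0.01  0.002]
```

```bash
python3 -m pendant '[0,0,0,0,0,0,65, 0,0,0,0,0,0,55, 0,0,0,0,0,0,40, 0,0,0,0,0,0,40, 0,0,0,0,0,0,40, 0,0,0,0,0,0,40]' 30; python3 -c "
from tgt import *
todo(stand('full',.015))"
```

```text
time_s: 3.32
tool_pos: [0.5688, -0.3235, 0.0694]
tool_rot: [-64.9, -0.0, -93.3]
force: [-3.5, 1.4, 3.5]
grip_width: 0.0497
t 3.33 tcp [ 0.5688 -0.3235  0.0694] target [ 0.5689 -0.3235  0.0686] F [-3.5  1.4  3.5] grip 49.7
SHIFT [ 0.002  0.    -0.019] TURN [0.001 0.006 0.003]
```

```bash
python3 -m pendant '[-0.1,0.006,0.22,0,0,0,40, -0.1,0.006,0.22,0,0,0,40, -0.21,0.012,0.45,0,0,0,40, -0.3,0.018,0.65,0,0,0,40, -0.3,0.018,0.65,0,0,0,40, -0.2,0.012,0.65,0,0,0,40, -0.1,0,0.5,0,0,0,40]' 30; python3 -c "
from tgt import *
todo(wall(0,.10)); c=env.read_camera('wrist'); save(c,'w2.png')"
```

```text
time_s: 4.2
tool_pos: [0.5166, -0.3208, 0.205]
tool_rot: [-64.8, -0.1, -93.3]
force: [-0.1, 0.0, -3.0]
grip_width: 0.0497
t 4.2 tcp [ 0.5166 -0.3208  0.205 ] target [0.5693 0.2018 0.153 ] F [-0.1  0.  -3. ] grip 49.7
SHIFT [ 1.317 13.065 -1.3  ] TURN [-0.18   2.519  1.5  ]
```

View pics/w2.png

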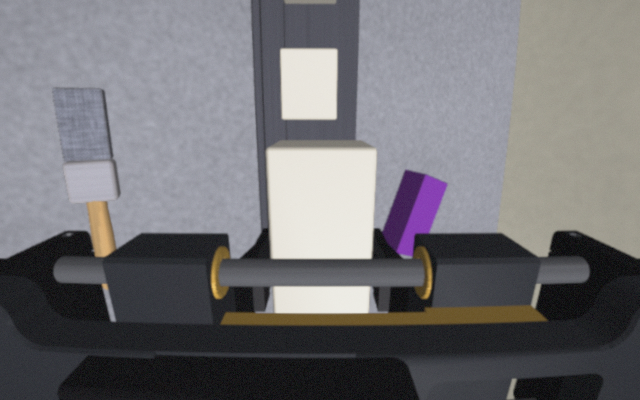

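The full brick hangs straight in the jaws (end edge level at row 142) and the halves are undisturbed. Carrying it to the wall.

```bash
python3 -m pendant '[0.08,0.4,0,-0.013,0.18,0.107,40, 0.08,0.8,0,-0.013,0.18,0.107,40, 0.08,0.9,0,-0.013,0.18,0.107,40, 0.08,0.9,0,-0.013,0.18,0.107,40, 0.08,0.9,0,-0.013,0.18,0.107,40, 0.08,0.9,0,-0.013,0.18,0.107,40, 0.08,0.9,0,-0.013,0.18,0.107,40, 0.08,0.9,0,-0.013,0.18,0.107,40, 0.08,0.9,0,-0.013,0.18,0.107,40, 0.08,0.9,0,-0.013,0.18,0.107,40]'
python3 -m pendant '[0.08,0.9,0,-0.013,0.18,0.107,40, 0.08,0.9,0,-0.013,0.18,0.107,40, 0.08,0.9,0,-0.013,0.18,0.107,40, 0.08,0.9,0,-0.013,0.18,0.107,40, 0.08,0.7,-0.2,0,0,0,40, 0.08,0.4,-0.4,0,0,0,40, 0,0,0,0,0,0,40]'; python3 -c "
from tgt import *
todo(wall(0,.10))"
```

```text
time_s: 5.5
tool_pos: [0.5489, 0.0168, 0.2032]
tool_rot: [-82.9, -0.7, -82.3]
force: [-0.0, 0.4, -3.0]
grip_width: 0.0495
time_s: 6.38
tool_pos: [0.5669, 0.205, 0.1778]
tool_rot: [-90.2, 0.2, -77.9]
force: [0.1, 0.2, -2.5]
grip_width: 0.0497
t 6.38 tcp [0.5669 0.205  0.1778] target [0.5693 0.2018 0.153 ] F [ 0.1  0.2 -2.5] grip 49.7
SHIFT [ 0.06  -0.079 -0.619] TURN [-0.011 -0.024 -0.013]
```

```bash
python3 -m pendant '[0.03,-0.04,-0.5,0,0,0,40, 0.03,-0.04,-0.6,0,0,0,40, 0,0,-0.6,0,0,0,40, 0,0,-0.4,0,0,0,40, 0,0,0,0,0,0,40]'; python3 -c "
from tgt import *
todo(wall(0,.035))
c=env.read_camera('scene'); save(c,'s2.png',(370,150,500,250),6); c=env.read_camera('top'); save(c,'t2.png',(130,140,270,225),5); c=env.read_camera('wrist'); save(c,'w3.png')"
```

```text
time_s: 7.0
tool_pos: [0.5699, 0.1988, 0.0937]
tool_rot: [-90.2, 0.0, -78.1]
force: [0.2, -0.1, -3.0]
grip_width: 0.0496
t 7.0 tcp [0.5699 0.1988 0.0937] target [0.5693 0.2018 0.088 ] F [ 0.2 -0.1 -3. ] grip 49.6
SHIFT [-0.014  0.075 -0.143] TURN [ 0.    -0.022  0.011]
```

View pics/s2.png

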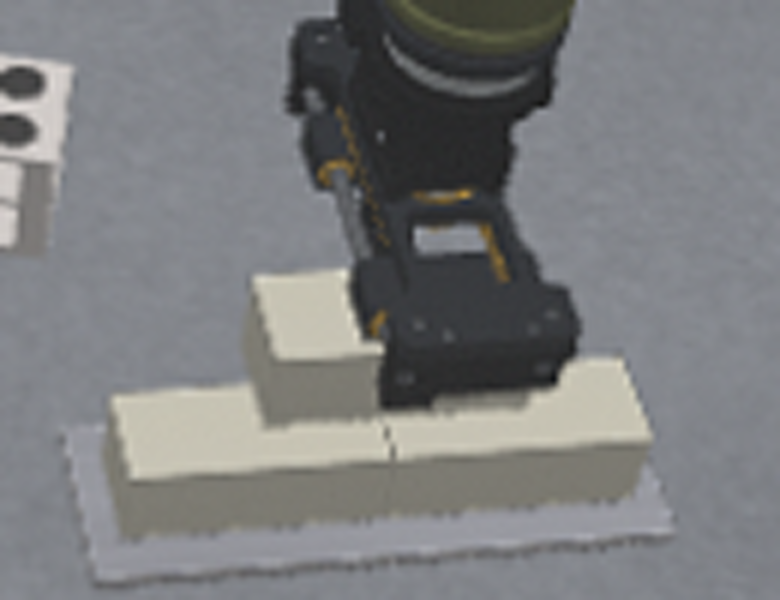

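View pics/w3.png

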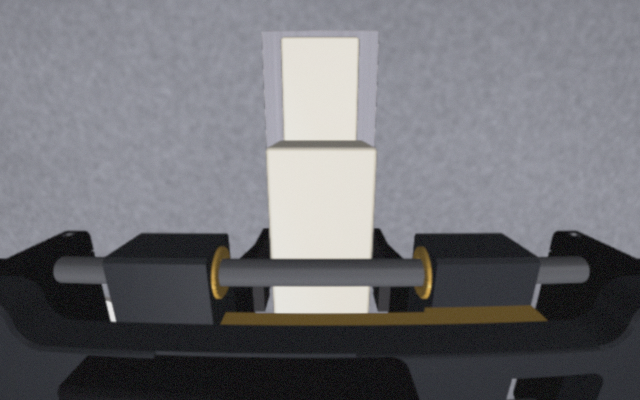

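```bash
cat > chk.py <<'E'
from tgt import *
from scipy.optimize import least_squares
def held(L,h,cams):
    "fit (dx,dy) of brick in tool given observed pts"
    o=env.get_obs(); 
    Q=R.from_euler('xyz',o['tool_rot'],degrees=True).as_matrix(); bx=Q[:,2]; bz=-Q[:,1]; by=np.cross(bz,bx)
    M=np.c_[bx,by,bz]
    for c,pts,uv in cams:
        pts=np.array(pts)/1e3
        f=lambda q:(proj(c,(pts+[q[0],q[1],-h+q[2]*0])@M.T+o['tool_pos'])-uv).ravel()
        r=least_squares(f,[0,0,0]); print('dx dy mm',(r.x[:2]*1e3).round(1),'rms px',np.sqrt((r.fun**2).mean()).round(2))
E
python3 - <<'E'
from chk import *
s=env.read_camera('scene'); w=env.read_camera('wrist')
px=lambda L:(np.array(L)+.5)/6-.5+[370,150]
held(120,.015,[(s,[(-25,-60,45),(25,-60,45),(25,-60,0)],px([(250,276),(268,361),(263,425)]))])
held(120,.015,[(w,[(-25,60,45),(25,60,45)],np.array([(267,148),(375,148)])),(w,[(-25,-60,45),(25,-60,45)],np.array([(267,148),(375,148)]))])
todo(wall(0,.015))
E
```

```text
dx dy mm [-1.4 -3.6] rms px 0.58
dx dy mm [-0.3  0.6] rms px 2.0
dx dy mm [ -0.3 120.6] rms px 2.0
t 7.25 tcp [0.5713 0.2005 0.0963] target [0.5693 0.2018 0.068 ] F [-0.   0.5 -2.2] grip 49.2
SHIFT [-0.05   0.032 -0.706] TURN [-0.008  0.002  0.004]
```

```bash
python3 -m pendant '[-0.03,0.05,-0.25,0,0,0,40, 0,0,-0.2,0,0,0,40, 0,0,-0.1,0,0,0,40, 0,0,-0.05,0,0,0,40, 0,0,0,0,0,0,40]'; python3 -m pendant '[0,0,0,0,0,0,40]'; python3 -c "
from tgt import *
todo(wall(0,.015))"
```

```text
time_s: 7.88
tool_pos: [0.5693, 0.2022, 0.071]
tool_rot: [-90.1, 0.1, -78.0]
force: [0.2, -0.9, -1.5]
grip_width: 0.0499
time_s: 8.0
tool_pos: [0.5696, 0.2023, 0.0714]
tool_rot: [-90.0, 0.1, -78.0]
force: [0.5, -0.5, -2.1]
grip_width: 0.0497
t 8.0 tcp [0.5696 0.2023 0.0714] target [0.5693 0.2018 0.068 ] F [ 0.5 -0.5 -2.1] grip 49.7
SHIFT [-0.006 -0.012 -0.084] TURN [-0.006 -0.006  0.004]
```

```bash
python3 -m pendant '[0,0,-0.03,0,0,0,40, 0,0,-0.03,0,0,0,40, 0,0,0,0,0,0,40]'; python3 -m pendant '[0,0,-0.02,0,0,0,40, 0,0,0,0,0,0,40]'
```

```text
time_s: 8.38
tool_pos: [0.5693, 0.2021, 0.0687]
tool_rot: [-90.1, 0.1, -78.0]
force: [0.5, -0.1, -2.3]
grip_width: 0.0498
time_s: 8.62
tool_pos: [0.5695, 0.2022, 0.0683]
tool_rot: [-90.1, 0.1, -78.0]
force: [-1.3, 0.1, 0.6]
grip_width: 0.0499
```

```bash
python3 -m pendant '[0,0,-0.015,0,0,0,40, 0,0,0,0,0,0,40]'; python3 -m pendant '[0,0,0,0,0,0,56, 0,0,0,0,0,0,70, 0,0,0,0,0,0,87, 0,0,0,0,0,0,87, 0,0,0.4,0,0,0,87, 0,0,0.9,0,0,0,87, 0,0,0.9,0,0,0,87, 0,0,0.9,0,0,0,87, 0,-0.5,0.3,0,0,0,87, 0,-0.9,0,0,0,0,87]'; python3 -c "
from tgt import *
todo(stand('B',.10)); c=env.read_camera('scene'); save(c,'s3.png',(370,150,500,250),6); todo(stand('A',.1))"
```

```text
time_s: 8.88
tool_pos: [0.5695, 0.2022, 0.0683]
tool_rot: [-90.1, 0.0, -78.0]
force: [-2.8, -1.9, 6.3]
grip_width: 0.0496
time_s: 10.12
tool_pos: [0.5699, 0.1482, 0.2063]
tool_rot: [-89.8, 0.1, -77.8]
force: [0.6, -0.5, 0.3]
grip_width: 0.0868
t 10.12 tcp [0.5699 0.1482 0.2063] target [ 0.5386 -0.2215  0.1456] F [ 0.6 -0.5  0.3] grip 86.8
SHIFT [-0.783 -9.243 -1.517] TURN [ 0.183 -2.483 -1.52 ]
t 10.18 tcp [0.5708 0.14   0.2051] target [ 0.5448 -0.1126  0.1456] F [ 0.8 -4.8 -1.2] grip 87.0
SHIFT [-0.649 -6.316 -1.486] TURN [ 0.205 -2.498 -1.466]
```

View pics/s3.png

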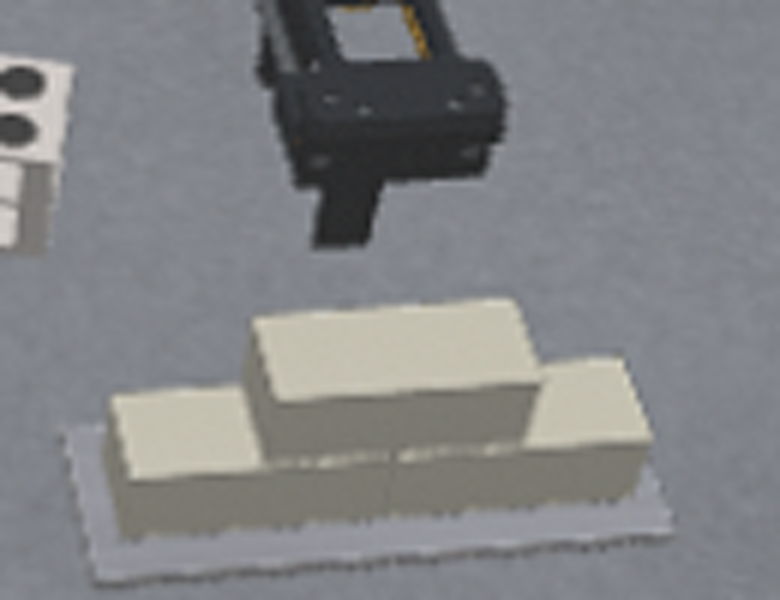

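The full brick sits on the course with its underside running u 265 to 526 (mid 395.5) against the joint at 393 in the crop, so about 1 mm off and flush. Next is half A at the stand's left.

```bash
python3 -m pendant '[-0.065,-0.63,0,0.02,-0.25,-0.147,87, -0.065,-0.63,0,0.02,-0.25,-0.147,87, -0.065,-0.63,0,0.02,-0.25,-0.147,87, -0.065,-0.63,0,0.02,-0.25,-0.147,87, -0.065,-0.63,0,0.02,-0.25,-0.147,87, -0.065,-0.63,0,0.02,-0.25,-0.147,87, -0.065,-0.63,0,0.02,-0.25,-0.147,87, -0.065,-0.63,-0.3,0.02,-0.25,-0.147,87, -0.065,-0.63,-0.5,0.02,-0.25,-0.147,87, -0.065,-0.63,-0.6,0.02,-0.25,-0.147,87]'; python3 -m pendant '[0,0,0,0,0,0,87]'; python3 -c "
from tgt import *
todo(stand('A',.1));todo(stand('A',.015)); c=env.read_camera('wrist'); save(c,'w4.png')
M=(R.from_euler('z',SY,degrees=True)*R.from_euler('y',-25,degrees=True)).as_matrix()
P=np.array([(25,30,45),(25,-30,45),(-25,-30,45),(-25,30,45)])/1e3@M.T+[*O['A'],.055]
print(proj(c,P).round(0).tolist())"
```

```text
time_s: 11.42
tool_pos: [0.5441, -0.1066, 0.1486]
tool_rot: [-64.8, 0.0, -93.0]
force: [0.1, -0.2, -0.4]
grip_width: 0.0869
time_s: 11.55
tool_pos: [0.541, -0.1069, 0.1455]
tool_rot: [-65.3, 0.1, -93.1]
force: [0.8, 1.5, 0.9]
grip_width: 0.0872
t 11.55 tcp [ 0.541  -0.1069  0.1455] target [ 0.5448 -0.1126  0.1456] F [0.8 1.5 0.9] grip 87.2
SHIFT [ 0.096 -0.143  0.002] TURN [-0.016 -0.028 -0.012]
t 11.55 tcp [ 0.541  -0.1069  0.1455] target [ 0.5807 -0.1146  0.0686] F [0.8 1.5 0.9] grip 87.2
SHIFT [ 0.992 -0.193 -1.924] TURN [-0.016 -0.028 -0.012]
[[360.0, 185.0], [357.0, 258.0], [295.0, 258.0], [294.0, 185.0]]
```

View pics/w4.png

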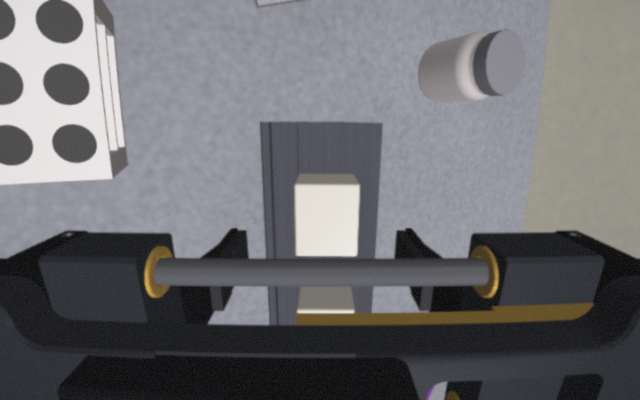

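Half A's top is at px u 295–358, v 184–255, against a predicted 294–360, 185–258. Rack and jar are clear. Descending.

```bash
python3 -m pendant '[0.24,-0.19,-0.48,0,0,0,87, 0.24,0,-0.48,0,0,0,87, 0.24,0,-0.48,0,0,0,87, 0.12,0,-0.25,0,0,0,87, 0.1,0,-0.2,0,0,0,87, 0,0,0,0,0,0,87]' ; python3 -m pendant '[0,0,0,0,0,0,87]'; python3 -c "
from tgt import *
todo(stand('A',.015))"
```

```text
time_s: 12.35
tool_pos: [0.5819, -0.1125, 0.0723]
tool_rot: [-65.0, 0.1, -92.9]
force: [-0.5, -0.5, 0.2]
grip_width: 0.0871
time_s: 12.48
tool_pos: [0.5816, -0.1132, 0.0727]
tool_rot: [-65.0, 0.1, -92.9]
force: [0.2, -0.4, -0.3]
grip_width: 0.0871
t 12.47 tcp [ 0.5816 -0.1132  0.0727] target [ 0.5807 -0.1146  0.0686] F [ 0.2 -0.4 -0.3] grip 87.1
SHIFT [-0.023 -0.035 -0.102] TURN [-0.008  0.    -0.031]
```

```bash
python3 -m pendant '[-0.02,-0.035,-0.09,0,0,-0.03,75, 0,0,0,0,0,0,60, 0,0,0,0,0,0,50, 0,0,0,0,0,0,40, 0,0,0,0,0,0,40, 0,0,0,0,0,0,40]' 30;  python3 -c "
from tgt import *
todo(stand('A',.015))"; python3 -m pendant '[-0.1,0.006,0.22,0,0,0,40, -0.1,0.006,0.22,0,0,0,40, -0.21,0.012,0.45,0,0,0,40, -0.3,0.018,0.65,0,0,0,40, -0.3,0.018,0.65,0,0,0,40, -0.1,0.012,0.8,0,0,0,40, 0,0,0.6,0,0,0,40]'; python3 -c "
from tgt import *
todo(wall(0.094,.10)); c=env.read_camera('wrist'); save(c,'w5.png')"
```

```text
time_s: 13.22
tool_pos: [0.5807, -0.1149, 0.0686]
tool_rot: [-65.0, 0.1, -93.2]
force: [1.7, -0.4, 0.5]
grip_width: 0.0494
t 13.22 tcp [ 0.5807 -0.1149  0.0686] target [ 0.5807 -0.1146  0.0686] F [ 1.7 -0.4  0.5] grip 49.4
SHIFT [-0.002  0.007 -0.   ] TURN [-0.01   0.001  0.002]
time_s: 14.1
tool_pos: [0.5347, -0.1117, 0.213]
tool_rot: [-65.1, 0.0, -93.2]
force: [0.3, 0.1, -1.2]
grip_width: 0.05
t 14.1 tcp [ 0.5347 -0.1117  0.213 ] target [0.5498 0.2937 0.153 ] F [ 0.3  0.1 -1.2] grip 50.0
SHIFT [ 0.375 10.136 -1.501] TURN [-0.195  2.492  1.501]
```

View pics/w5.png

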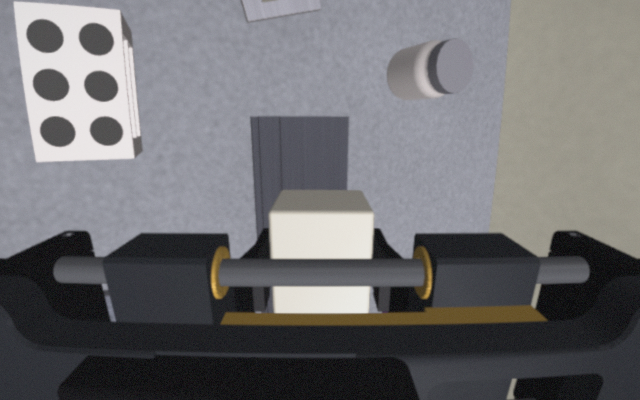

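Half A is held straight. Carrying it over the full brick, bottom about 90 mm above it, to the +y end.

```bash
python3 -m pendant '[0.03,0.4,0,-0.015,0.19,0.115,40, 0.03,0.8,0,-0.015,0.19,0.115,40, 0.03,0.85,0,-0.015,0.19,0.115,40, 0.03,0.85,0,-0.015,0.19,0.115,40, 0.03,0.85,0,-0.015,0.19,0.115,40, 0.03,0.85,0,-0.015,0.19,0.115,40, 0.03,0.85,0,-0.015,0.19,0.115,40, 0.03,0.85,0,-0.015,0.19,0.115,40, 0.03,0.85,0,-0.015,0.19,0.115,40, 0.03,0.85,0,-0.015,0.19,0.115,40]'
python3 -m pendant '[0.03,0.85,0,-0.015,0.19,0.115,40, 0.03,0.7,0,-0.015,0.19,0.115,40, 0,0.5,0,-0.015,0.19,0.115,40, 0,0.1,-0.3,0,0,0,40, 0,0,-0.5,0,0,0,40, 0,0,-0.5,0,0,0,40, 0,0,0,0,0,0,40]'; python3 -m pendant '[0,0,0,0,0,0,40]'; python3 -c "
from tgt import *
todo(wall(0.094,.035))"
```

```text
time_s: 15.4
tool_pos: [0.547, 0.2085, 0.211]
tool_rot: [-84.2, -0.6, -81.5]
force: [-0.3, 0.4, -1.3]
grip_width: 0.0497
time_s: 16.27
tool_pos: [0.5492, 0.2916, 0.157]
tool_rot: [-90.0, -0.1, -78.2]
force: [0.8, 0.2, -0.6]
grip_width: 0.0499
time_s: 16.4
tool_pos: [0.5504, 0.2936, 0.16]
tool_rot: [-89.7, 0.0, -78.1]
force: [0.5, 0.1, -1.1]
grip_width: 0.05
t 16.4 tcp [0.5504 0.2936 0.16  ] target [0.5498 0.2937 0.088 ] F [ 0.5  0.1 -1.1] grip 50.0
SHIFT [-0.016  0.004 -1.799] TURN [-0.007  0.025  0.013]
```

```bash
python3 -m pendant '[-0.01,0.05,-0.4,0,0,0,40, 0,0,-0.4,0,0,0,40, 0,0,-0.1,0,0,0,40, 0,0,0,0,0,0,40]'; python3 -m pendant '[0,0,0,0,0,0,40]'; python3 -c "
from tgt import *
todo(wall(0.096,.015));c=env.read_camera('scene'); save(c,'s4.png',(370,150,500,250),6);c=env.read_camera('wrist'); save(c,'w6.png');c=env.read_camera('top'); save(c,'t4.png',(130,140,270,225),5)"
```

```text
time_s: 16.9
tool_pos: [0.5495, 0.2959, 0.1232]
tool_rot: [-89.8, 0.0, -78.1]
force: [0.8, 0.3, -1.8]
grip_width: 0.0501
time_s: 17.02
tool_pos: [0.55, 0.2963, 0.1242]
tool_rot: [-89.7, 0.0, -78.1]
force: [-0.3, 0.0, -1.0]
grip_width: 0.05
t 17.02 tcp [0.55   0.2963 0.1242] target [0.5493 0.2957 0.068 ] F [-0.3  0.  -1. ] grip 50.0
SHIFT [-0.017 -0.015 -1.404] TURN [-0.01   0.026  0.008]
```

View pics/s4.png

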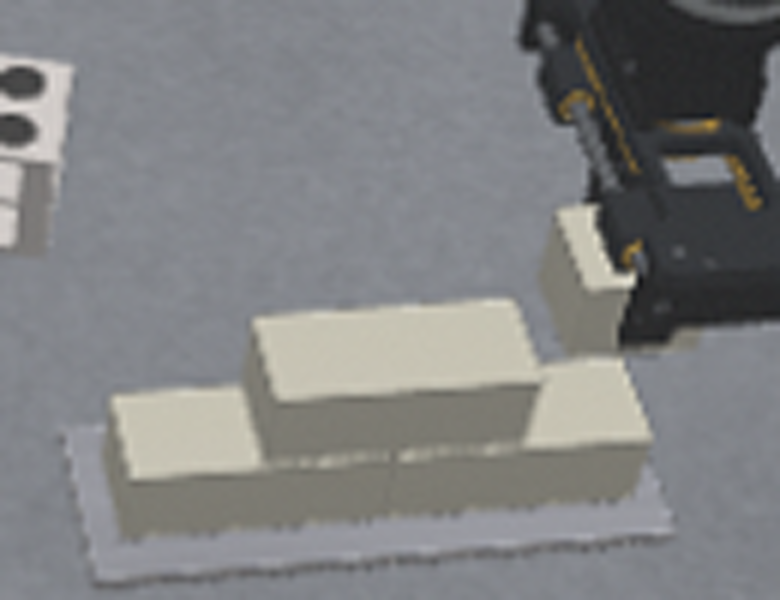

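View pics/t4.png

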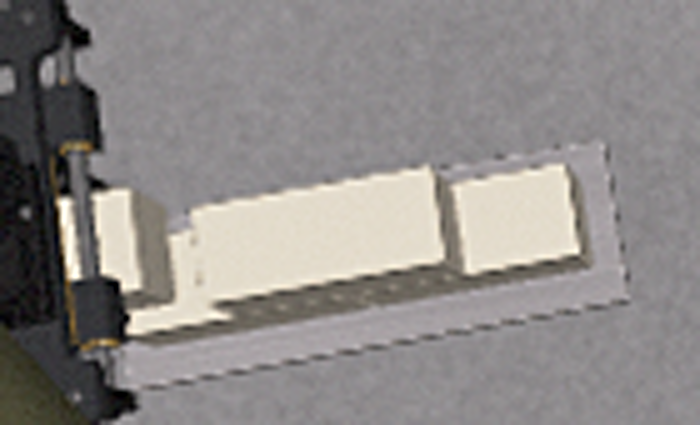

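```bash
python3 - <<'E'
from chk import *
s=env.read_camera('scene'); t=env.read_camera('top')
px=lambda L:(np.array(L)+.5)/6-.5+[370,150]
pt=lambda L:(np.array(L)+.5)/5-.5+[130,140]
M=R.from_euler('z',12,degrees=True).as_matrix()
def fit(c,pts,uv,z):
    pts=np.array(pts)/1e3
    r=least_squares(lambda q:(proj(c,(pts+[q[0],q[1],z])@M.T+WP)-uv).ravel(),[0,0]); print((r.x*1e3).round(1),np.sqrt((r.fun**2).mean()).round(2))
print('full');fit(s,[(-25,-60,45),(25,-60,45),(25,60,45),(-25,60,45),(25,-60,0),(25,60,0)],px([(252,320),(275,401),(541,381),(516,300),(266,461),(526,445)]),0)
fit(t,[(25,60,45),(25,-60,45),(-25,-60,45),(-25,60,45)],pt([(190,208),(432,167),(445,263),(210,303)]),0)
print('half');fit(s,[(-25,-30,45),(25,-30,45),(25,-30,0)],px([(556,208),(588,290),(565,350)]),.0557)
fit(t,[(25,-30,45),(-25,-30,45)],pt([(131,188),(133,292)]),.0557)
E
```

```text
full
[-1.1  0.3] 0.56
[-0.4 -0.8] 0.51
half
[-3.5 98. ] 0.71
[-0. 99.] 0.8
```

```bash
python3 -m pendant '[0,-0.015,-0.4,0,0,0,40, 0,0,-0.4,0,0,0,40, 0,0,-0.3,0,0,0,40, 0,0,-0.15,0,0,0,40, 0,0,-0.06,0,0,0,40, 0,0,0,0,0,0,40]'; python3 -m pendant '[0,0,-0.03,0,0,0,40, 0,0,0,0,0,0,40]'
```

```text
time_s: 18.02
tool_pos: [0.5499, 0.2957, 0.0715]
tool_rot: [-89.7, 0.0, -78.1]
force: [0.9, 0.7, -1.8]
grip_width: 0.0496
time_s: 18.27
tool_pos: [0.5499, 0.2955, 0.0704]
tool_rot: [-89.7, 0.0, -78.1]
force: [-0.6, -1.2, -2.0]
grip_width: 0.0497
```

```bash
python3 -m pendant '[0,0,-0.03,0,0,0,40, 0,0,0,0,0,0,40]'; python3 -m pendant '[0.01,-0.05,0,0,0,0,40, 0.005,-0.025,0,0,0,0,40, 0,0,0,0,0,0,40]';  python3 -m pendant '[0.005,-0.025,0,0,0,0,40, 0,0,0,0,0,0,40]';python3 -c "
from tgt import *
todo(wall(0.09,.015))"
```

```text
time_s: 18.52
tool_pos: [0.5497, 0.2954, 0.0689]
tool_rot: [-89.8, 0.0, -78.1]
force: [1.2, 0.5, -1.3]
grip_width: 0.0499
time_s: 18.9
tool_pos: [0.5505, 0.2922, 0.0689]
tool_rot: [-89.8, 0.0, -78.1]
force: [0.5, 0.4, -1.9]
grip_width: 0.05
time_s: 19.15
tool_pos: [0.5506, 0.2913, 0.0689]
tool_rot: [-89.8, 0.0, -78.1]
force: [0.0, 0.1, -2.2]
grip_width: 0.0499
t 19.15 tcp [0.5506 0.2913 0.0689] target [0.5506 0.2898 0.068 ] F [ 0.   0.1 -2.2] grip 49.9
SHIFT [ 0.    -0.037 -0.023] TURN [-0.006  0.022  0.009]
```

```bash
python3 -m pendant '[0,0,-0.02,0,0,0,40, 0,0,0,0,0,0,40]'; python3 -m pendant '[0,0,-0.015,0,0,0,40, 0,0,0,0,0,0,40]';  python3 -m pendant '[0.003,-0.015,0,0,0,0,40, 0,0,0,0,0,0,40]'; python3 -m pendant '[0.003,-0.015,0,0,0,0,40, 0,0,0,0,0,0,40]'
```

```text
time_s: 19.4
tool_pos: [0.5506, 0.2915, 0.0682]
tool_rot: [-89.8, 0.0, -78.1]
force: [0.6, 0.4, -0.4]
grip_width: 0.0497
time_s: 19.65
tool_pos: [0.5506, 0.2914, 0.0681]
tool_rot: [-89.8, 0.0, -78.1]
force: [-1.1, -0.9, 5.4]
grip_width: 0.0499
time_s: 19.9
tool_pos: [0.5506, 0.2914, 0.0681]
tool_rot: [-89.7, 0.1, -78.1]
force: [-1.9, -0.1, 5.4]
grip_width: 0.0497
time_s: 20.15
tool_pos: [0.5506, 0.2914, 0.0681]
tool_rot: [-89.7, 0.1, -78.1]
force: [-1.8, 1.6, 5.6]
grip_width: 0.0498
```

```bash
python3 -m pendant '[0.003,-0.02,0.012,0,0,0,40, 0,0,0,0,0,0,40]'; python3 -m pendant '[0.004,-0.02,0,0,0,0,40, 0,0,0,0,0,0,40]'; python3 -m pendant '[0.004,-0.02,0,0,0,0,40, 0,0,0,0,0,0,40]';python3 -c "
from tgt import *
c=env.read_camera('top'); save(c,'t5.png',(130,140,270,225),5);c=env.read_camera('scene'); save(c,'s5.png',(370,150,500,250),6)"
```

```text
time_s: 20.4
tool_pos: [0.5511, 0.2899, 0.0681]
tool_rot: [-89.7, 0.1, -78.1]
force: [-0.1, 1.8, 2.8]
grip_width: 0.0497
time_s: 20.65
tool_pos: [0.5512, 0.2891, 0.0681]
tool_rot: [-89.7, 0.1, -78.1]
force: [-0.3, 3.8, 3.0]
grip_width: 0.0499
time_s: 20.9
tool_pos: [0.5513, 0.2879, 0.0681]
tool_rot: [-89.8, 0.0, -78.1]
force: [0.2, 4.4, 2.2]
grip_width: 0.0498
```

View pics/s5.png

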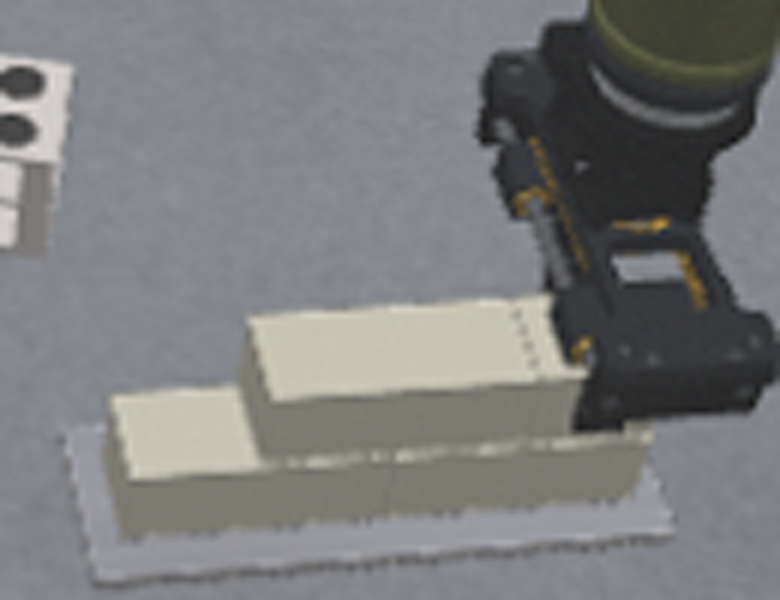

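The half is closed against the full brick: only a thin joint line at px (525,340). The full brick's left corner has gone from u 252 to 248, so it was pushed 1–2 mm towards −y; pushing from the other end will undo that. Release and fetch B.

```bash
python3 -m pendant '[0,0,0,0,0,0,56, 0,0,0,0,0,0,70, 0,0,0,0,0,0,87, 0,0,0,0,0,0,87, 0,0,0.4,0,0,0,87, 0,0,0.9,0,0,0,87, 0,0,0.9,0,0,0,87, 0,0,0.9,0,0,0,87, 0,-0.5,0.3,0,0,0,87, 0,-0.9,0,0,0,0,87]'; python3 -c "
from tgt import *
todo(stand('B',.10))"
```

```text
time_s: 22.25
tool_pos: [0.5513, 0.2339, 0.207]
tool_rot: [-89.5, 0.1, -77.9]
force: [0.0, -0.6, 0.6]
grip_width: 0.0868
t 22.25 tcp [0.5513 0.2339 0.207 ] target [ 0.5386 -0.2215  0.1456] F [ 0.  -0.6  0.6] grip 86.8
SHIFT [ -0.319 -11.386  -1.533] TURN [ 0.181 -2.455 -1.515]
```

```bash
python3 -m pendant '[-0.02,-0.85,0,0.014,-0.19,-0.117,87, -0.02,-0.9,0,0.014,-0.19,-0.117,87, -0.02,-0.9,0,0.014,-0.19,-0.117,87, -0.02,-0.9,0,0.014,-0.19,-0.117,87, -0.02,-0.9,0,0.014,-0.19,-0.117,87, -0.02,-0.9,0,0.014,-0.19,-0.117,87, -0.02,-0.9,0,0.014,-0.19,-0.117,87, -0.02,-0.9,0,0.014,-0.19,-0.117,87, -0.02,-0.9,0,0.014,-0.19,-0.117,87, -0.02,-0.9,0,0.014,-0.19,-0.117,87]'; python3 -m pendant '[-0.02,-0.9,-0.2,0.014,-0.19,-0.117,87, -0.02,-0.85,-0.3,0.014,-0.19,-0.117,87, -0.02,-0.55,-0.5,0.013,-0.175,-0.11,87, 0,0,-0.45,0,0,0,87, 0,0,0,0,0,0,87]'; python3 -m pendant '[0,0,0,0,0,0,87]';python3 -c "
from tgt import *
todo(stand('B',.1));todo(stand('B',.015)); c=env.read_camera('wrist'); save(c,'w7.png')
M=(R.from_euler('z',SY,degrees=True)*R.from_euler('y',-25,degrees=True)).as_matrix()
P=np.array([(25,30,45),(25,-30,45),(-25,-30,45),(-25,30,45)])/1e3@M.T+[*O['B'],.055]
print(proj(c,P).round(0).tolist())"
```

```text
time_s: 23.5
tool_pos: [0.5435, -0.1267, 0.2053]
tool_rot: [-70.6, -0.7, -89.9]
force: [1.6, -0.2, 0.2]
grip_width: 0.0873
time_s: 24.12
tool_pos: [0.5402, -0.2173, 0.1454]
tool_rot: [-65.3, 0.1, -93.4]
force: [-0.2, -0.3, 0.4]
grip_width: 0.0866
time_s: 24.25
tool_pos: [0.5418, -0.2178, 0.1475]
tool_rot: [-65.1, -0.1, -93.4]
force: [0.3, -0.1, 0.5]
grip_width: 0.0868
t 24.25 tcp [ 0.5418 -0.2178  0.1475] target [ 0.5386 -0.2215  0.1456] F [ 0.3 -0.1  0.5] grip 86.8
SHIFT [-0.08  -0.093 -0.047] TURN [ 0.005 -0.014  0.015]
t 24.25 tcp [ 0.5418 -0.2178  0.1475] target [ 0.5745 -0.2235  0.0686] F [ 0.3 -0.1  0.5] grip 86.8
SHIFT [ 0.816 -0.144 -1.973] TURN [ 0.005 -0.014  0.015]
[[350.0, 183.0], [349.0, 257.0], [286.0, 257.0], [283.0, 183.0]]
```

View pics/w7.png

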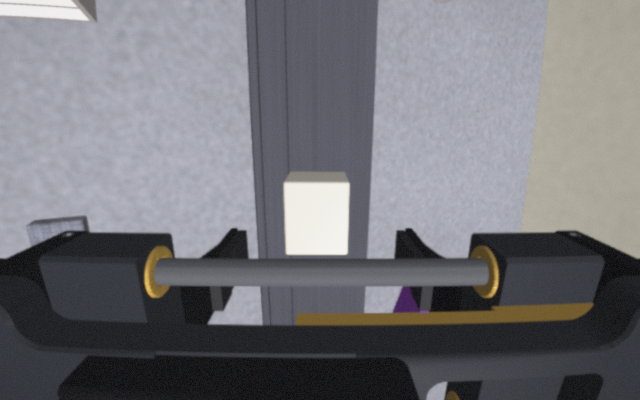

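Half B's top is at u 285–349, v 182–254, against a predicted 283–350, 183–257. Descending.

```bash
python3 -m pendant '[0.12,-0.14,-0.48,0,0,0,87, 0.22,0,-0.48,0,0,0,87, 0.22,0,-0.48,0,0,0,87, 0.13,0,-0.27,0,0,0,87, 0.11,0,-0.22,0,0,0,87, 0,0,0,0,0,0,87]' ; python3 -m pendant '[0,0,0,0,0,0,87]'; python3 -c "
from tgt import *
todo(stand('B',.015))"
```

```text
time_s: 25.05
tool_pos: [0.5732, -0.2234, 0.0689]
tool_rot: [-65.2, 0.0, -93.4]
force: [0.1, 0.0, -0.1]
grip_width: 0.087
time_s: 25.18
tool_pos: [0.5732, -0.2239, 0.0696]
tool_rot: [-65.2, -0.0, -93.4]
force: [-0.8, -0.5, -0.5]
grip_width: 0.0873
t 25.18 tcp [ 0.5732 -0.2239  0.0696] target [ 0.5745 -0.2235  0.0686] F [-0.8 -0.5 -0.5] grip 87.3
SHIFT [ 0.031  0.009 -0.024] TURN [ 0.002 -0.018  0.022]
```

```bash
python3 -m pendant '[0.03,0.01,-0.01,0,0,0.02,75, 0,0,0,0,0,0,60, 0,0,0,0,0,0,50, 0,0,0,0,0,0,40, 0,0,0,0,0,0,40, 0,0,0,0,0,0,40]' 30;  python3 -m pendant '[-0.1,0.006,0.22,0,0,0,40, -0.1,0.006,0.22,0,0,0,40, -0.21,0.012,0.45,0,0,0,40, -0.3,0.018,0.65,0,0,0,40, -0.3,0.018,0.65,0,0,0,40, -0.1,0.012,0.8,0,0,0,40, 0,0,0.6,0,0,0,40]'; python3 -c "
from tgt import *
todo(wall(-0.098,.10)); c=env.read_camera('wrist'); save(c,'w8.png'); c=env.read_camera('scene'); save(c,'s8.png',(370,150,500,250),6)"
```

```text
time_s: 25.92
tool_pos: [0.5741, -0.2234, 0.0685]
tool_rot: [-65.2, 0.0, -93.3]
force: [-0.4, -0.0, 0.6]
grip_width: 0.0501
time_s: 26.8
tool_pos: [0.5291, -0.2205, 0.2137]
tool_rot: [-65.2, -0.1, -93.3]
force: [0.0, -0.5, -0.9]
grip_width: 0.0495
t 26.8 tcp [ 0.5291 -0.2205  0.2137] target [0.5897 0.1059 0.153 ] F [ 0.  -0.5 -0.9] grip 49.5
SHIFT [ 1.515  8.161 -1.518] TURN [-0.18   2.48   1.501]
```

View pics/w8.png

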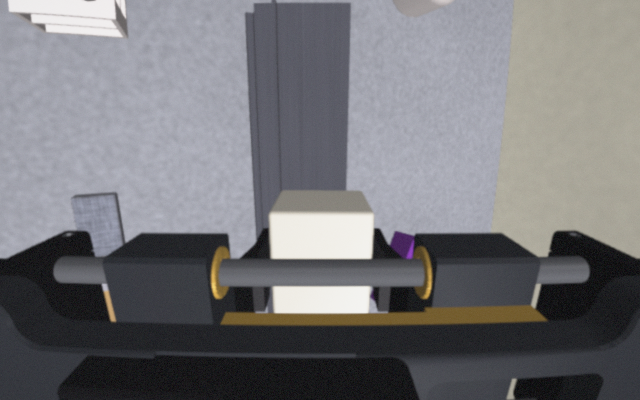

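View pics/s8.png

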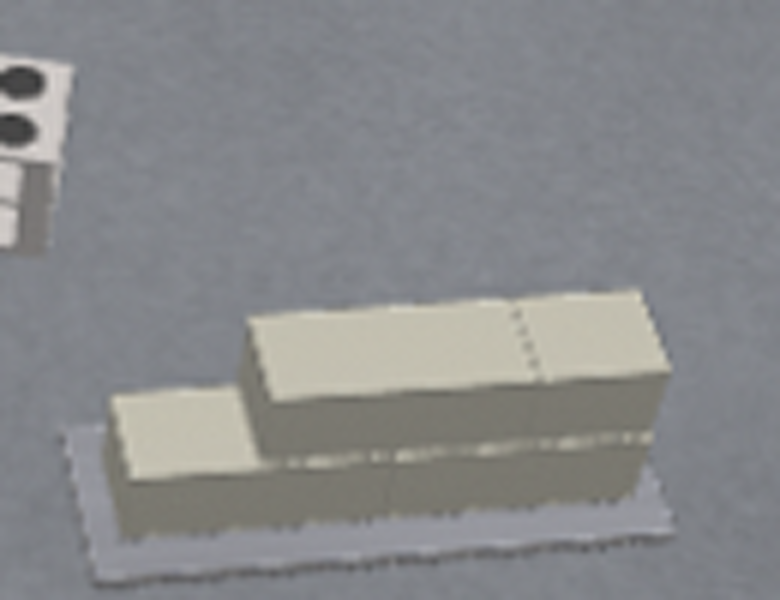

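Half B is held straight, and half A sits closed and flush at the +y end (crop px (640,440)). Carrying B to the −y end.

```bash
python3 -m pendant '[0.1,0.4,0,-0.015,0.207,0.125,40, 0.13,0.75,0,-0.015,0.207,0.125,40, 0.13,0.75,0,-0.015,0.207,0.125,40, 0.13,0.75,0,-0.015,0.207,0.125,40, 0.13,0.75,0,-0.015,0.207,0.125,40, 0.13,0.75,0,-0.015,0.207,0.125,40, 0.13,0.75,0,-0.015,0.207,0.125,40, 0.13,0.75,0,-0.015,0.207,0.125,40, 0.13,0.75,0,-0.015,0.207,0.125,40, 0.13,0.75,0,-0.015,0.207,0.125,40]'
python3 -m pendant '[0.13,0.6,0,-0.015,0.207,0.125,40, 0.11,0.4,0,-0.015,0.2,0.125,40, 0,0,-0.4,0,0,0,40, 0,0,-0.6,0,0,0,40, 0,0,-0.5,0,0,0,40, 0,0,0,0,0,0,40, 0,0,0,0,0,0,40]'; python3 -c "
from tgt import *
todo(wall(-0.098,.015))"
```

```text
time_s: 28.15
tool_pos: [0.5798, 0.0663, 0.2107]
tool_rot: [-86.1, -0.3, -80.5]
force: [-0.7, 0.4, -0.6]
grip_width: 0.0498
time_s: 29.02
tool_pos: [0.5903, 0.1053, 0.1524]
tool_rot: [-89.9, 0.1, -78.1]
force: [0.9, 0.7, -0.3]
grip_width: 0.0499
t 29.02 tcp [0.5903 0.1053 0.1524] target [0.5897 0.1059 0.068 ] F [ 0.9  0.7 -0.3] grip 49.9
SHIFT [-0.014  0.017 -2.111] TURN [-0.01   0.003  0.007]
```

```bash
python3 -m pendant '[-0.01,0.015,-0.5,0,0,0,40, 0,0,-0.6,0,0,0,40, 0,0,-0.5,0,0,0,40, 0,0,-0.3,0,0,0,40, 0,0,-0.1,0,0,0,40, 0,0,0,0,0,0,40]'; python3 -m pendant '[0,0,-0.04,0,0,0,40, 0,0,0,0,0,0,40]'; python3 -m pendant '[0,0,0,0,0,0,40]'
```

```text
time_s: 29.78
tool_pos: [0.5899, 0.1063, 0.0722]
tool_rot: [-90.0, 0.1, -78.0]
force: [-0.1, -0.1, -1.0]
grip_width: 0.0499
time_s: 30.02
tool_pos: [0.59, 0.1062, 0.0709]
tool_rot: [-89.9, 0.1, -78.0]
force: [-1.0, -0.8, -1.1]
grip_width: 0.0499
time_s: 30.15
tool_pos: [0.5898, 0.1061, 0.0707]
tool_rot: [-90.0, 0.1, -78.0]
force: [-1.0, 0.6, -1.4]
grip_width: 0.0495
```

```bash
python3 -m pendant '[0,0,-0.04,0,0,0,40, 0,0,-0.01,0,0,0,40, 0,0,0,0,0,0,40]'; python3 -m pendant '[0,0,-0.015,0,0,0,40, 0,0,0,0,0,0,40]'; python3 -c "
from tgt import *
c=env.read_camera('scene'); save(c,'s9.png',(370,150,500,250),6)"
```

```text
time_s: 30.52
tool_pos: [0.5896, 0.1061, 0.0683]
tool_rot: [-90.0, 0.1, -78.0]
force: [0.3, 0.8, -1.3]
grip_width: 0.0495
time_s: 30.78
tool_pos: [0.5897, 0.1062, 0.068]
tool_rot: [-90.0, 0.1, -78.0]
force: [-1.1, 0.2, -0.0]
grip_width: 0.0494
```

View pics/s9.png

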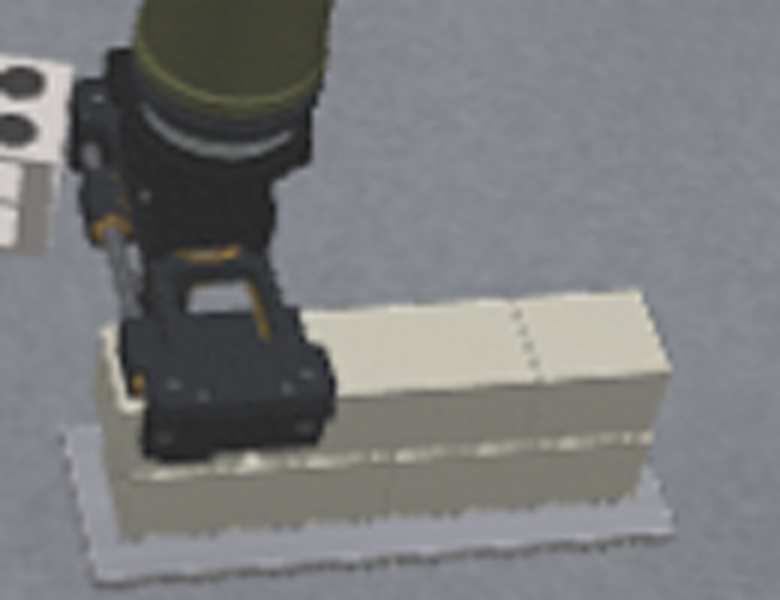

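```bash
python3 -m pendant '[-0.012,0.06,0,0,0,0,40, -0.008,0.04,0,0,0,0,40, 0,0,0,0,0,0,40]'; python3 -m pendant '[-0.005,0.025,0,0,0,0,40, 0,0,0,0,0,0,40]'; python3 -m pendant '[-0.005,0.025,0,0,0,0,40, 0,0,0,0,0,0,40]'; python3 -m pendant '[-0.005,0.025,0,0,0,0,40, 0,0,0,0,0,0,40]';  python3 -c "
from tgt import *
todo(wall(-.09,.015))
c=env.read_camera('scene'); save(c,'s10.png',(370,150,500,250),6);c=env.read_camera('wrist'); save(c,'w10.png')"
```

```text
time_s: 31.2
tool_pos: [0.5889, 0.1105, 0.068]
tool_rot: [-90.0, 0.1, -78.0]
force: [0.3, 0.6, -0.1]
grip_width: 0.0503
time_s: 31.45
tool_pos: [0.5888, 0.1111, 0.0679]
tool_rot: [-90.0, 0.1, -78.0]
force: [-0.1, -0.7, 0.4]
grip_width: 0.0498
time_s: 31.7
tool_pos: [0.5886, 0.1122, 0.0679]
tool_rot: [-90.0, 0.1, -78.0]
force: [0.2, -1.2, 1.5]
grip_width: 0.0492
time_s: 31.95
tool_pos: [0.5885, 0.1123, 0.0679]
tool_rot: [-90.0, 0.0, -78.1]
force: [-0.2, -4.1, 3.4]
grip_width: 0.0497
t 31.95 tcp [0.5885 0.1123 0.0679] target [0.588  0.1138 0.068 ] F [-0.2 -4.1  3.4] grip 49.7
SHIFT [-0.013  0.037  0.002] TURN [-0.002  0.001  0.007]
```

View pics/s10.png

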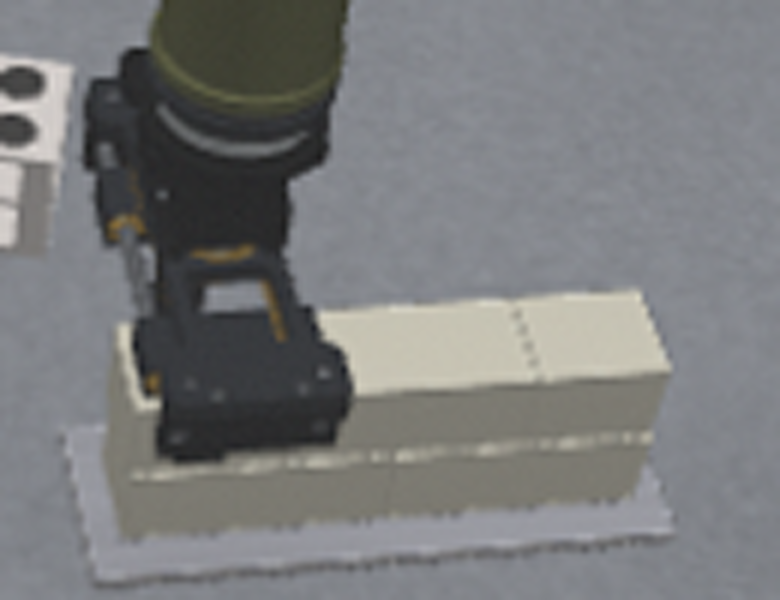

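View pics/w10.png

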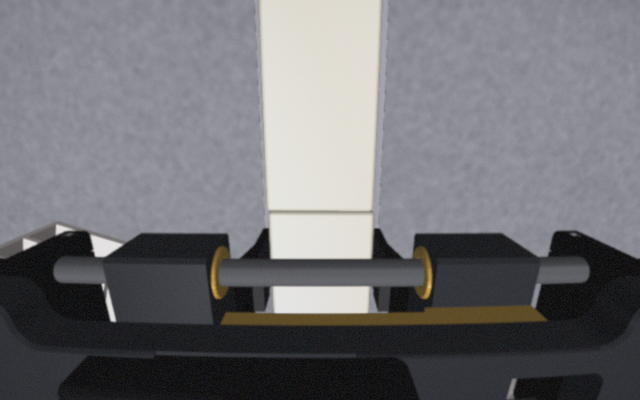

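```bash
python3 -m pendant '[-0.005,0.025,0,0,0,0,40, 0,0,0,0,0,0,40]'; python3 -m pendant '[0,0,0,0,0,0,56, 0,0,0,0,0,0,70, 0,0,0,0,0,0,87, 0,0,0,0,0,0,87, 0,0,0.4,0,0,0,87, 0,0,0.9,0,0,0,87, 0,0,0.9,0,0,0,87, 0,0,0.9,0,0,0,87, -0.5,-0.6,0.4,0,0,0,87, -0.8,-0.9,0.2,0,0,0,87]';python3 -m pendant '[-0.5,-0.9,0,0,0,0,87, -0.5,-0.9,0,0,0,0,87, 0,-0.9,0,0,0,0,87, 0,-0.9,0,0,0,0,87, 0,0,0,0,0,0,87]';  python3 -c "
from tgt import *
c=env.read_camera('scene'); save(c,'s11.png',(370,150,500,250),6);c=env.read_camera('top'); save(c,'t11.png',(130,140,270,225),5); save(c,'t11f.png')"
```

```text
time_s: 32.3
tool_pos: [0.5882, 0.1141, 0.0679]
tool_rot: [-90.0, 0.1, -78.0]
force: [1.3, -3.7, 3.9]
grip_width: 0.05
time_s: 33.55
tool_pos: [0.5367, 0.0555, 0.2181]
tool_rot: [-89.8, 0.1, -77.9]
force: [0.2, -0.8, 1.7]
grip_width: 0.0867
time_s: 34.17
tool_pos: [0.496, -0.0932, 0.2166]
tool_rot: [-90.0, 0.0, -78.3]
force: [0.6, -0.0, -0.8]
grip_width: 0.087
```

View pics/s11.png

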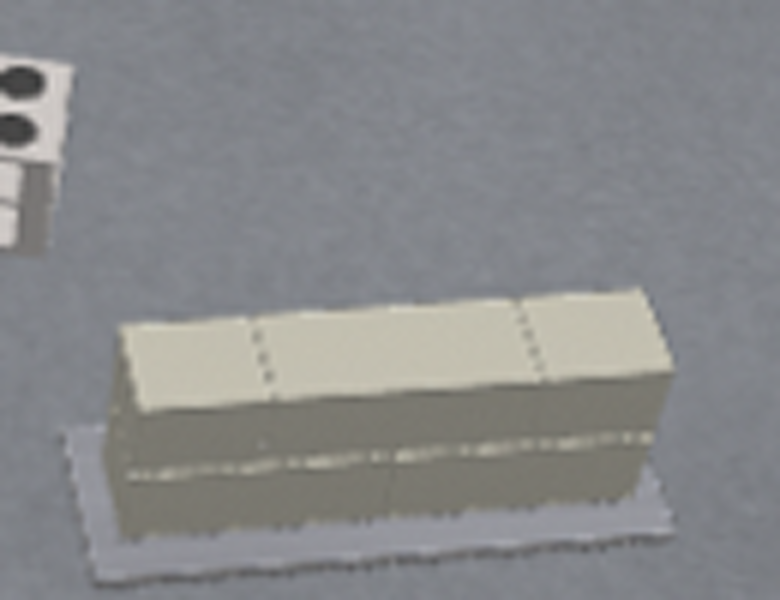

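View pics/t11.png

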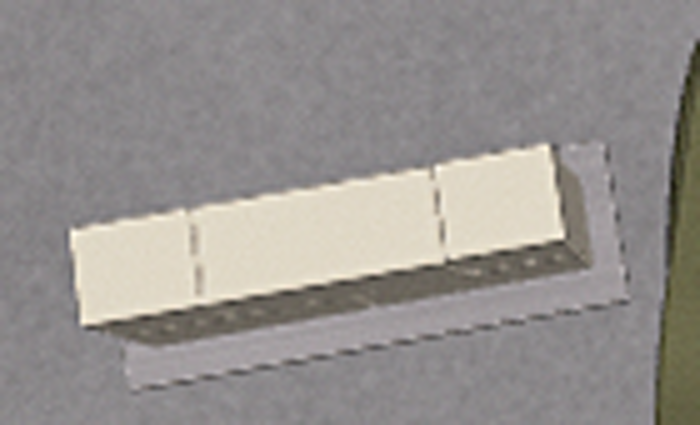

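View pics/t11f.png

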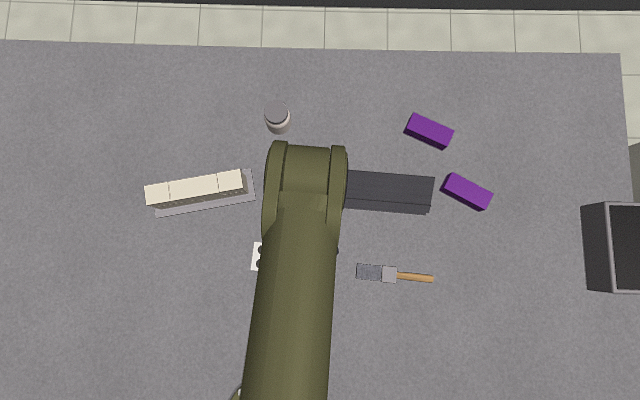

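```bash
python3 - <<'E'
from chk import *
s=env.read_camera('scene'); t=env.read_camera('top')
px=lambda L:(np.array(L)+.5)/6-.5+[370,150]
pt=lambda L:(np.array(L)+.5)/5-.5+[130,140]
def fit(n,c,L,uv,tr):
    h=L/2; pts=np.array([(25,h,45),(25,-h,45),(-25,-h,45),(-25,h,45)])/1e3
    def f(q):
        M=R.from_euler('z',np.radians(12)+q[2]).as_matrix(); M0=R.from_euler('z',12,degrees=True).as_matrix()
        return (proj(c,pts@M.T+WP+M0@[q[0],q[1],0])-uv).ravel()
    r=least_squares(f,[0,0,0]); print(n,(r.x[:2]*1e3).round(1),'yaw',np.degrees(r.x[2]).round(1),np.sqrt((r.fun**2).mean()).round(2))
T=dict(a=(70,230),b=(188,210),c=(433,166),d=(549,145),e=(565,240),f=(445,262),g=(203,304),h=(83,326))
S=dict(a=(640,290),b=(519,300),c=(253,318),d=(122,327),e=(140,411),f=(270,399),g=(543,381),h=(672,371))
for nm,c,D,p in (('top',t,T,pt),('scene',s,S,px)):
    q=lambda k:p([D[x] for x in k])
    fit(nm+' A',c,60,q('abgh'),0);fit(nm+' full',c,120,q('bcfg'),0);fit(nm+' B',c,60,q('cdef'),0)
print(env.get_obs()['time_s'])
E
```

```text
top A [-0.  89.8] yaw 0.4 0.35
top full [-0.3  0.2] yaw -0.1 0.31
top B [ -0.5 -89.8] yaw -0.2 0.23
scene A [-1.5 89.7] yaw -38.7 9.73
scene full [-1.5 -0.2] yaw -6.1 10.09
scene B [ -1.5 -89.6] yaw -21.1 10.0
34.375
```

```bash
python3 - <<'E'
from chk import *
s=env.read_camera('scene'); save(s,'s12.png')
px=lambda L:(np.array(L)+.5)/6-.5+[370,150]
S=dict(a=(640,290),b=(519,300),c=(253,318),d=(122,327),e=(140,411),f=(270,399),g=(543,381),h=(672,371))
M0=R.from_euler('z',12,degrees=True).as_matrix()
for n,L,k in (('A',60,'hgba'),('full',120,'gfcb'),('B',60,'fedc')):
    h=L/2; pts=np.array([(25,h,45),(25,-h,45),(-25,-h,45),(-25,h,45)])/1e3; uv=px([S[x] for x in k])
    f=lambda q:(proj(s,pts@R.from_euler('z',np.radians(12)+q[2]).as_matrix().T+WP+M0@[q[0],q[1],0])-uv).ravel()
    r=least_squares(f,[0,0,0]); print(n,(r.x[:2]*1e3).round(1),'yaw',np.degrees(r.x[2]).round(1),np.sqrt((r.fun**2).mean()).round(2))
E
```

```text
A [-0.2 89.3] yaw -0.5 0.44
full [-0.3 -0.3] yaw -1.2 0.43
B [ -0.3 -89.8] yaw -1.0 0.5
```

View pics/s12.png

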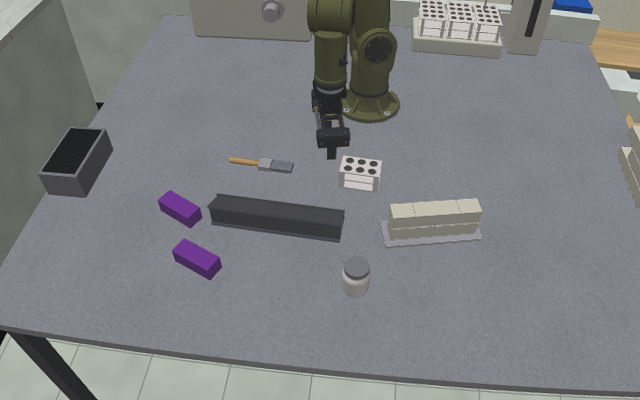

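The wall is closed and flush. The rack at (360,172), jar at (356,276) and brush at (261,163) are where they started, and the gripper is clear of everything. Handing in.

```bash
python3 -c "
from cell import env
print(env.sign_off())"
```

```text
the job is handed in; nothing more can be done
None
```

The second course is laid and the job was handed in at about 34.5 s of the 72 s. I set the full brick over the joint, then a half brick at each end. Each half was lowered until the force showed contact, then slid in with about 4 N to close its joint.

**Last checks:** both cameras put the full brick within 0.5 mm of the joint, along and across. The half bricks measure 89 to 90 mm from it on either side and within 0.5 mm across. No brick is turned by more than about 1.2° from the wall line, and both upright joints show only as thin lines. In the last picture the rack, jar and brush are at their starting pixels, and the gripper is clear of everything.

**Disagreements:**
- **Scene fit:** my first scene-camera fit of the finished wall gave nonsense angles because I had listed the corners in the wrong order. I corrected it before handing in, and it then agreed with the top camera.
- **Held bricks:** while a brick was in the gripper, camera estimates differed by up to about 4 mm (full brick along the wall, first half across it).
- **Full brick shift:** closing the first half pushed the full brick 1 to 2 mm along the wall. Pushing in the second half brought it back.

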